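# Trip a chest's hidden drawer catch with a regrasped stick

## Task

The little chest's drawer is locked by a catch hidden deep behind the narrow slot in its end. Take the wooden release stick out of its cradle; held by its middle it is too short to reach, so set it down, take it again nearer one end, and push it straight through the slot until the catch is fully home and the drawer has come all the way out. Then draw the stick out, lay it flat on the table away from the chest, and leave the jar, cup, pot and can standing where they are.

Things in the scene. Friction and masses are not known exactly. Their poses are not given: they have to be found in the camera images.
- chest: Small dark wooden chest fixed to the table, 200 mm (x) by 240 mm (y) by 100 mm high; the top board overhangs 6 mm all round. Origin: centre of its underside. Its +y end has the slot, its +x side the drawer.
- slot (a point): Centre of the mouth of the upright slot in one end of the chest, on that end's outer face: 24 mm wide, 28 mm tall, thin steel surround, centre 55 mm above the table and 50 mm off the middle of that end (away from the drawer). The wall is 12 mm thick; behind it the chest is hollow. Axes: y points level straight out of the slot, x along the end face towards the drawer side, z up.
- catch: Hidden catch inside the chest straight behind the slot: an upright steel plate 60 x 60 mm. Origin: middle of the face to be pushed, 165 mm behind the slot's mouth and 3 mm lower than its centre while locked; y points out to the slot. Slides 12 mm straight in (-y) against a steady 5 to 8 N to a hard stop, and stays where it is pushed.
- drawer (a joint): How far the drawer is out of the chest's side (m): 0 shut and flush, 0.036 fully released. No handle; a linkage moves it 3 mm outward (along the slot's x axis) for each 1 mm that the catch is pushed in, and it stays out.
- stick_mid (a point): Centre of the loose release stick: a plain square wooden bar, 280 mm long (x, both ends alike), 16 x 16 mm in section, 40 to 70 g.
- cradle: Fixed plywood cradle, 310 mm (x) x 60 mm (y) x 60 mm high, origin at the centre of its underside. The stick starts in it along x, its centre 38 mm up. Both ends lie in boxed-in channels 20 mm wide (walls to 60 mm); only the middle is free: a gap 76 mm long in x about the origin, with a 10 mm base board below. The stick lifts straight up.
- jar: Bystander: glass jar, 64 mm across, 85 mm high, standing; origin at the centre of its base.
- cup: Bystander: red plastic cup, 76 mm across, 110 mm high, standing; origin at the centre of its base.
- pot: Bystander: small round paint pot, 68 mm across, 55 mm high, standing; origin at the centre of its base.
- can: Bystander: can, 80 mm across, 100 mm high, standing; origin at the centre of its base.

How it is judged:
On the way:
1. the stick, pushing on the hidden catch, has brought the drawer out (value of joint drawer above 0.03 m and contact force between stick and catch above 0.3 N).
At the end, for the whole second after the job is handed in: The drawer is at least 30 mm out (of 36), and the stick lies flat and at rest on the table (its centre lower than 13 mm, within 4 degrees of level), not touching the chest (value of joint drawer above 0.03 m and height (world z) of stick_mid below 0.013 m and angle between stick_mid's own x axis and vertical between 1.5 and 1.64 rad and contact force between stick and chest below 0.1 N and linear speed of stick below 0.01 m/s).
It fails at once if the jar, cup, pot or can was moved by more than 40 mm (distance of any of jar, cup, pot, can from where it was at the start of the episode above 0.04 m).
It also fails if it takes over 61 s, if anything falls off the work surface, if the arm or the gripper's body presses on something with over 40 N, if the wrist force passes 120 N, or if a joint passes its speed limit or range.

## Robot

A 7-joint arm with a two-finger parallel gripper is mounted at the origin on the work surface. World frame = base frame: x ahead of the robot, y to its left, z up, the work surface at z = 0. Lengths are in m, angles in rad, forces in N, time in s.
With the tool pointing down it reaches from about 0.425 to 0.925 m from the base axis. Payload 6.8 kg.
Tool frame: the origin (TCP) lies midway between the tips of the shut fingers; the grasp point (between the pads) lies bot.grip_point_offset behind it (bot.grip_point_offset is the distance from the TCP to the grasp point, in m); z points along the fingers, y is the line along which they close (so a half turn about z gives the same grasp; the last joint's range is limited). The gripper opens to 85 mm and grips with 20 to 120 N. Pads are 22 mm wide; open, the fingers measure 114 mm over their backs; the gripper's body (76 mm by 85 mm) begins 54 mm behind the grasp point. The pads swing forward as they close: fully open they stand 13 mm farther back than shut.
Start: joints at [-1.41, 0.477, 0.022, 1.555, -0.011, 1.109, -0.083], TCP at [0.179, 0.651, 0.231] pointing down, gripper open.
Joint ranges: [-2.96, 2.96], [-0.34, 2.1], [-1.41, 1.46], [0.24, 2.44], [-1.37, 4.51], [0.17, 1.92], [-2.96, 2.96]. Speed limits (rad/s): [2.39, 2.39, 3.14, 3.14, 3.14, 3.14, 3.14].

## Interface

Orientations are given as a unit quaternion [w, x, y, z].
In Python, from station import get_obs, cams, job, bot gives the robot as it stands.
- The arm moves only by the tool arm_command, never from a script. Its argument "rows" is a list that holds one entry, the list of rows, each a list of 5 numbers: the finger opening in mm, from 0 to 85.4, then the shift along the world's x, y, z in units of 60 mm (1.0 is 60 mm), then the turn about the world's z in units of 0.08 rad (1.0 is 0.08 rad). In form: [[[grip, x, y, z, turn], ...]]. A call has exactly 10 rows; each row shifts and turns the commanded pose from where the row before left it; what a row does not reach is not made up. A row lasts 1/8 s, in which the tool goes at most 62.5 mm and 10.7 degrees, less where a joint would pass 70% of its speed; a pose out of reach is approached as far as the arm can. A call with a number of a shift or a turn outside -1 to 1 is refused whole. A call with a gripper value outside its range is refused whole. The fingers move at their own pace and stop on an object; "newtons" is the grip in N (left out, the last holds). Time passes only in rows, so rows that do not move let the fingers close, or fill a call up. It gives the time, the measured TCP pose, the force, the opening and the grip force at its end, in the units of the state.
- get_obs(): the state, without advancing time (a new reading comes with each control period).
- cams.read_camera(name): name is "scene" or "top" or "wrist"; returns the picture (400x640x3 uint8, red, green, blue); there is no depth.
- cams.camera_params(name): a dict with "K" (3x3 intrinsics, pixels), "extrinsics" (4x4, takes a point from camera to world coordinates). Camera axes: x right, y down, z forward; pixel columns grow to the right and rows downward; lengths in m; the calibration is good to about 2 mm. A picture is of the moment at which its call begins: read the wrist's pose just before it. camera_params takes no time and is no camera call; for the wrist camera it gives the pose at the moment of the call.
- job.hand_in(): hands the job in; it is judged then, once.
The state is a dict: "t": time; "q": joint angles; "joint_vel": joint speeds; "joint_torque": joint torques, N m; "eef_pos": TCP position; "tool_rot": TCP orientation; "contact_force": force on the tool from outside, world axes, zero at the start; "torque": the same for the moment, N m; "gripper_width": opening from 0.0 (shut) to 1.0 (fully open); "grasp_force": force on a finger pad.
Only numpy, scipy, OpenCV 4.12 (cv2) and the standard library are available. Lean on these libraries where they do the work, as an engineer would, in place of code of your own. Each camera call takes 0.05 s, during which the arm holds its last target. There are 200 camera calls.

## Working session

There is one attempt and no reset: what is moved stays moved. The work goes in short steps, Python scripts to look and compute and a tool call to move; the robot and the scene stay as the last step left them, time stands still between calls to the robot, and variables do not carry over. Pictures are saved under pics/ and viewed, at most 10 in all, crops included, and the job is handed in when it is done.

Besides the shell and the picture viewer there is one more tool, called by a JSON object that holds its "op" and its "data", one argument or row to a line. arm_command: Moves the arm, as the interface text tells. Its arguments: {"type":"object","properties":{"rows":{"type":"array"},"newtons":{"type":"number"}},"required":["rows"]}

```bash
mkdir -p pics; python3 - <<'E'
from station import get_obs, cams, job, bot
import cv2,numpy as np
print(get_obs(),bot.grip_point_offset)
for n in("scene","top"):
    im=cams.read_camera(n);cv2.imwrite(f"pics/{n}0.png",im[:,:,::-1]);p=cams.camera_params(n);print(n,np.array(p["K"]).round(1).tolist(),np.array(p["extrinsics"]).round(4).tolist())
E
```

```text
{'t': 0.0, 'q': array([-1.41006691,  0.47781677,  0.02233111,  1.55642311, -0.01147018,
        1.10928854, -0.08310636]), 'joint_vel': array([ 0.00208636,  0.0014155 , -0.00134252, -0.000183  ,  0.00063295,
        0.00052095,  0.00097317]), 'joint_torque': array([ 5.81496170e-04, -5.96448255e+01,  1.60839424e+00, -2.81202257e+01,
        1.25180781e-02,  9.41197271e-03,  8.80844368e-06]), 'eef_pos': array([0.17914557, 0.65019737, 0.23032634]), 'tool_rot': array([-4.27396631e-05,  1.33992180e-01,  9.90981977e-01, -9.02802093e-04]), 'contact_force': array([-0.10793853, -0.27317547,  0.99648008]), 'torque': array([0.01621796, 0.03454233, 0.07068474]), 'grasp_force': 0.0, 'gripper_width': 1.0007483147366731} 0.0187
scene [[422.2, 0.0, 322.8], [0.0, 422.2, 205.5], [0.0, 0.0, 1.0]] [[-0.6367, 0.5591, -0.531, 1.2954], [0.7711, 0.4626, -0.4375, 0.7088], [0.001, -0.6881, -0.7257, 1.0249], [0.0, 0.0, 0.0, 1.0]]
top [[492.8, 0.0, 323.8], [0.0, 492.8, 207.0], [0.0, 0.0, 1.0]] [[-0.0152, -0.993, 0.1173, 0.4341], [-0.9998, 0.0161, 0.0066, 0.1198], [-0.0084, -0.1172, -0.9931, 1.575], [0.0, 0.0, 0.0, 1.0]]
```

View pics/top0.png

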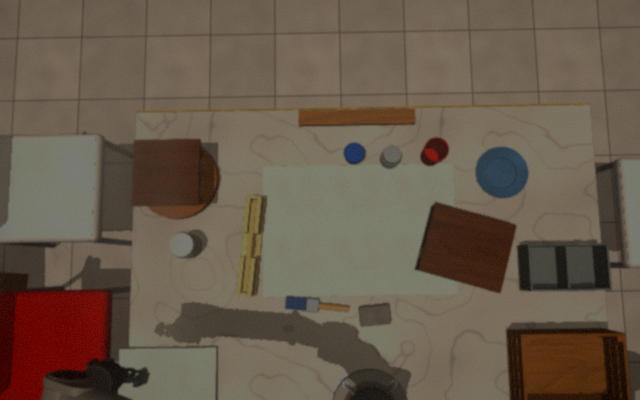

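View pics/scene0.png

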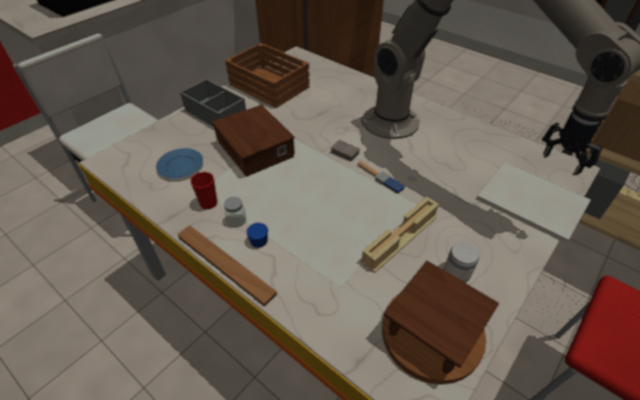

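```bash
cat >h.py <<'E'
import numpy as np,cv2
from station import get_obs,cams,job,bot
from scipy.spatial.transform import Rotation as R
def ray(n,uv,z,p=None):
    p=p or cams.camera_params(n);K=np.array(p["K"]);E=np.array(p["extrinsics"])
    d=E[:3,:3]@np.linalg.solve(K,[uv[0],uv[1],1]);o=E[:3,3]
    return o+d*(z-o[2])/d[2]
def proj(n,P,p=None):
    p=p or cams.camera_params(n);K=np.array(p["K"]);E=np.array(p["extrinsics"])
    c=(np.atleast_2d(P)-E[:3,3])@E[:3,:3];c=c@K.T;return c[:,:2]/c[:,2:]
E
python3 - <<'E'
from h import *
for uv,z in[((436,203),.1),((516,223),.1),((500,291),.1),((416,269),.1),((254,196),.06),((245,294),.06),((250,245),.06),((354,153),.055),((392,156),.085),((438,146),.11),((182,244),.1),((354,153),0)]: print(uv,ray("top",uv,z).round(3))
print(ray("scene",(282,150),.055))
q=get_obs()["tool_rot"];print(R.from_quat(np.r_[q[1:],q[0]]).as_matrix().round(3))
a=cv2.imread("pics/top0.png");b=cv2.imread("pics/scene0.png")
A=cv2.resize(a[180:310,400:530],None,fx=4.5,fy=4.5,interpolation=3)
B=cv2.resize(a[185:305,220:280],None,fx=3,fy=3,interpolation=3)
C=cv2.resize(b[100:180,205:305],None,fx=4,fy=4,interpolation=3)[:,:]
o=np.zeros((590,790,3),np.uint8);o[:585,:585]=A;o[:360,600:780]=B;cv2.imwrite("pics/crop1.png",o)
E
```

```text
(436, 203) [ 0.615 -0.208  0.1  ]
(516, 223) [ 0.551 -0.445  0.1  ]
(500, 291) [ 0.351 -0.386  0.1  ]
(416, 269) [ 0.419 -0.141  0.1  ]
(254, 196) [0.651 0.346 0.06 ]
(245, 294) [0.351 0.373 0.06 ]
(250, 245) [0.499 0.358 0.06 ]
(354, 153) [0.783 0.032 0.055]
(392, 156) [ 0.765 -0.083  0.085]
(438, 146) [ 0.788 -0.22   0.11 ]
(182, 244) [0.504 0.556 0.1  ]
(354, 153) [0.796 0.029 0.   ]
[ 0.46646681 -0.16584036  0.055     ]
[[-0.964  0.266 -0.   ]
 [ 0.266  0.964 -0.002]
 [-0.    -0.002 -1.   ]]
```

View pics/crop1.png

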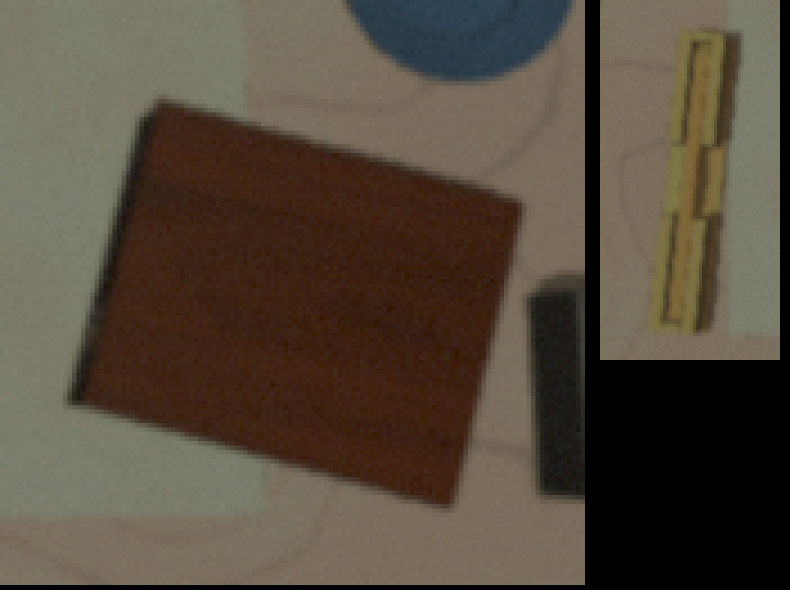

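{"op": "arm_command", "data": {
  "rows": [
    [[85,0.67,-0.61,0,0.28],[85,0.67,-0.61,0,0.28],[85,0.67,-0.61,0,0.28],[85,0.67,-0.61,0,0.28],[85,0.67,-0.61,0,0.28],[85,0.67,-0.61,0,0.28],[85,0.67,-0.61,0,0.28],[85,0.67,-0.61,0,0.28],[85,0,0,0,0],[85,0,0,0,0]]
  ],
  "newtons": 60
}}

```text
t: 1.35
eef_pos: [0.5003, 0.3582, 0.2309]
tool_rot: [-0.001, 0.045, 0.999, -0.0]
contact_force: [-0.5, 1.6, 0.0]
gripper_width: 0.994
grasp_force: 0.0
```

```bash
python3 - <<'E'
from h import *
from scipy.optimize import least_squares
o=get_obs();p=cams.camera_params("wrist");im=cams.read_camera("wrist")
import pickle;pickle.dump(p,open("w1.pkl","wb"));cv2.imwrite("pics/w1.png",im[:,:,::-1])
q=o["tool_rot"];M=R.from_quat(np.r_[q[1:],q[0]]).as_matrix();print(o["t"],o["eef_pos"],np.arctan2(M[1,1],M[0,1]),o["contact_force"],o["q"].round(2))
uv=np.array([(436,202),(516.2,224.9),(500.4,292.9),(418.9,269.3)])
L=np.array([(.106,.126),(.106,-.126),(-.106,-.126),(-.106,.126)])
def f(v):
    c,s=np.cos(v[2]),np.sin(v[2]);P=L@np.array([[c,s],[-s,c]])+v[:2]
    return (proj("top",np.c_[P,np.full(4,.1)])-uv).ravel()
r=least_squares(f,[.48,-.29,-.26]);v=r.x;print(v,r.fun.round(1))
c,s=np.cos(v[2]),np.sin(v[2]);print("slot",v[:2]+np.array([[c,-s],[s,c]])@[-.05,.12])
E
```

```text
1.35 [0.50026801 0.35824983 0.23086954] 1.4810136097907045 [-0.51975419  1.61469448  0.00219897] [-0.81  0.38  0.11  1.71 -0.05  1.05  0.8 ]
[ 0.48166658 -0.29741428 -0.2927754 ] [-0.4 -0.5  1.2 -0.6  0.4  0.5 -1.1  0.5]
slot [ 0.46842753 -0.16809016]
```

View pics/w1.png

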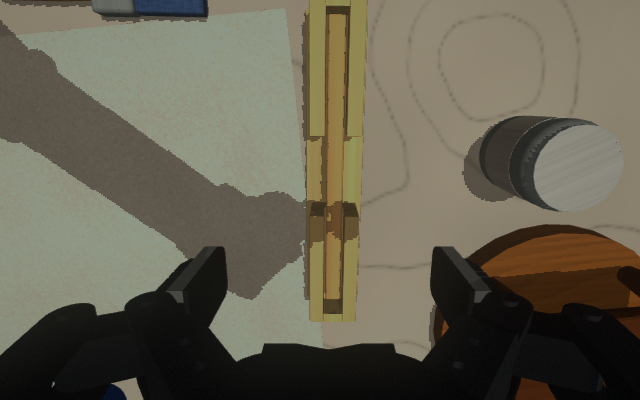

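```bash
python3 - <<'E'
from h import *
import pickle;p=pickle.load(open("w1.pkl","rb"))
a=ray("wrist",(337.5,16),.046,p);b=ray("wrist",(333,299),.046,p);print(a,b,(a+b)/2,np.linalg.norm(a-b),np.arctan2((a-b)[1],(a-b)[0]))
for uv in [(307,137),(360,137),(307,203),(358,203)]: print(ray("wrist",uv,.06,p))
E
```

```text
[0.36039674 0.37834763 0.046     ] [0.63635068 0.35068811 0.046     ] [0.49837371 0.36451787 0.046     ] 0.2773366645913858 3.0416939193204975
[0.4606295  0.34189451 0.06      ]
[0.46492143 0.38987738 0.06      ]
[0.52271659 0.33533728 0.06      ]
[0.52705621 0.38388357 0.06      ]
```

{"op": "arm_command", "data": {
  "rows": [
    [[70,-0.04,0.1,-0.58,-0.12],[70,0,0,-0.58,0],[70,0,0,-0.58,0],[70,0,0,-0.58,0],[70,0,0,-0.58,0],[70,0,0,-0.3,0],[70,0,0,-0.32,0],[70,0,0,0,0],[10,0,0,0,0],[10,0,0,0,0]]
  ]
}}

```text
t: 2.65
eef_pos: [0.4992, 0.3645, 0.0212]
tool_rot: [0.001, 0.05, 0.999, 0.001]
contact_force: [0.2, -0.2, -0.2]
gripper_width: 0.397
grasp_force: 0.0
```

{"op": "arm_command", "data": {
  "rows": [
    [[10,0,0,0,0],[10,0,0,0,0],[10,0,0,0,0],[10,0,0,0,0],[10,0,0,0,0],[10,0,0,0,0],[10,0,0,0.1,0],[10,0,0,0.2,0],[10,0,0,0.3,0],[10,0,0,0.4,0]]
  ]
}}

```text
t: 3.9
eef_pos: [0.4983, 0.3639, 0.0814]
tool_rot: [-0.0, 0.05, 0.999, -0.0]
contact_force: [-0.1, 0.9, -1.3]
gripper_width: 0.173
grasp_force: 58.5
```

{"op": "arm_command", "data": {
  "rows": [
    [[10,0.02,-0.1,0.4,-1],[10,0.04,-0.2,0.4,-1],[10,0.04,-0.3,0.4,-1],[10,0.04,-0.3,0,-1],[10,0.04,-0.3,0,-1],[10,0.04,-0.3,0,-1],[10,0.04,-0.3,0,-1],[10,0.04,-0.3,0,-1],[10,0.04,-0.3,0,-1],[10,0.03,-0.3,0,-1]]
  ]
}}

```text
t: 5.15
eef_pos: [0.5209, 0.2016, 0.1534]
tool_rot: [0.0, 0.436, 0.9, 0.001]
contact_force: [0.6, -0.8, -0.5]
gripper_width: 0.177
grasp_force: 58.4
```

{"op": "arm_command", "data": {
  "rows": [
    [[10,0,-0.3,0,-1],[10,0,-0.3,0,-1],[10,0,-0.3,0,-1],[10,0,-0.3,0,-1],[10,0,-0.3,0,-1],[10,0,-0.3,0,-1],[10,0,-0.3,0,-1],[10,0,-0.3,0,-1],[10,0,-0.3,0,-1],[10,0,-0.3,0,-1]]
  ]
}}

```text
t: 6.4
eef_pos: [0.5207, 0.0208, 0.1521]
tool_rot: [0.0, 0.753, 0.658, 0.0]
contact_force: [0.1, 0.0, -0.6]
gripper_width: 0.176
grasp_force: 58.4
```

{"op": "arm_command", "data": {
  "rows": [
    [[10,0,-0.25,0,-1],[10,0,0,0,-1],[10,0,0,0,0],[10,0,0,0,0],[10,0,0,0,0],[10,0,0,0,0],[10,0,0,0,0],[10,0,0,0,0],[10,0,0,0,0],[10,0,0,0,0]]
  ]
}}

```text
t: 7.65
eef_pos: [0.5207, 0.007, 0.1521]
tool_rot: [0.0, 0.801, 0.598, 0.0]
contact_force: [-0.4, -0.4, 0.1]
gripper_width: 0.175
grasp_force: 58.5
```

```bash
cat >>h.py <<'E'
def st():
    o=get_obs();q=o["tool_rot"];M=R.from_quat(np.r_[q[1:],q[0]]).as_matrix()
    print(o["t"],o["eef_pos"].round(4),"yaw",np.arctan2(M[1,1],M[0,1]).round(4),"z",M[:,2].round(4),o["contact_force"].round(1),o["q"].round(2),o["gripper_width"],o["grasp_force"])
E
python3 - <<'E'
from h import *
st()
im=cams.read_camera("wrist");cv2.imwrite("pics/w2.png",im[:,:,::-1])
E
```

```text
7.65 [0.5207 0.007  0.1521] yaw -0.2884 z [ 1.e-04  0.e+00 -1.e+00] [-0.4 -0.4  0.1] [-0.62  0.37  0.61  2.03 -0.28  0.83 -0.14] 0.17533657718195436 58.45165014266968
```

View pics/w2.png

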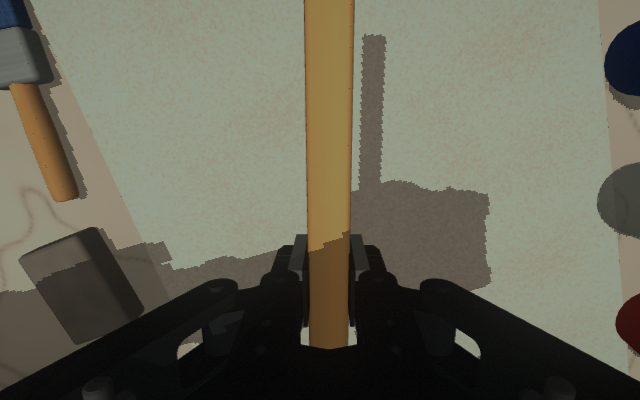

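{"op": "arm_command", "data": {
  "rows": [
    [[10,0,0,-0.5,0],[10,0,0,-0.5,0],[10,0,0,-0.5,0],[10,0,0,-0.4,0],[10,0,0,-0.3,0],[10,0,0,-0.2,0],[10,0,0,-0.08,0],[10,0,0,0,0],[10,0,0,0,0],[26,0,0,0,0]]
  ]
}}

```text
t: 8.95
eef_pos: [0.5211, 0.0071, 0.0039]
tool_rot: [0.0, 0.801, 0.598, 0.001]
contact_force: [0.3, -0.1, -0.4]
gripper_width: 0.303
grasp_force: 0.0
```

{"op": "arm_command", "data": {
  "rows": [
    [[26,0,0,0,0],[26,0,0,0,0],[45,0,0,0,0],[60,0,0,0.2,0],[60,0,0,0.5,0],[60,0,0,0.8,0],[60,0,-0.5,0.9,0],[60,0,-0.5,0.9,0],[60,0,0,0.4,0],[60,0,0,0,0]]
  ]
}}

```text
t: 10.2
eef_pos: [0.5218, -0.0535, 0.2278]
tool_rot: [0.001, 0.802, 0.598, 0.002]
contact_force: [0.0, -0.6, -0.8]
gripper_width: 0.701
grasp_force: 0.0
```

```bash
python3 - <<'E'
from h import *
import pickle
st()
p=cams.camera_params("wrist");im=cams.read_camera("wrist");cv2.imwrite("pics/w3.png",im[:,:,::-1]);pickle.dump(p,open("w3.pkl","wb"))
E
```

```text
10.2 [ 0.5218 -0.0535  0.2278] yaw -0.2894 z [ 0.0047  0.0013 -1.    ] [ 0.  -0.6 -0.8] [-0.59  0.27  0.69  1.95 -0.2   0.98 -0.09] 0.7012514218390833 0.0
```

View pics/w3.png

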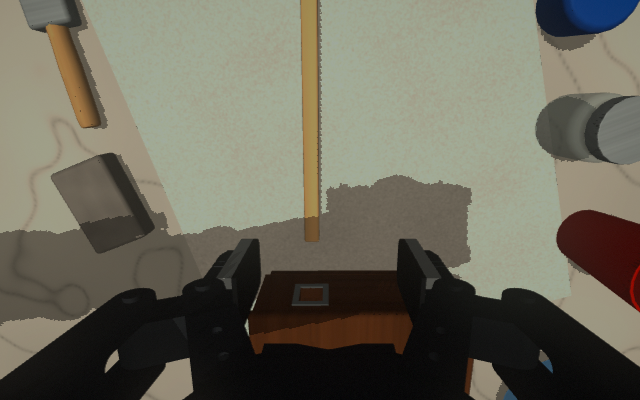

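```bash
python3 - <<'E'
import cv2
a=cv2.imread("pics/w3.png")
cv2.imwrite("pics/w3c.png",cv2.resize(a[230:330,240:420],None,fx=4.4,fy=4.4,interpolation=3))
E
```

```text
(no output)
```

View pics/w3c.png

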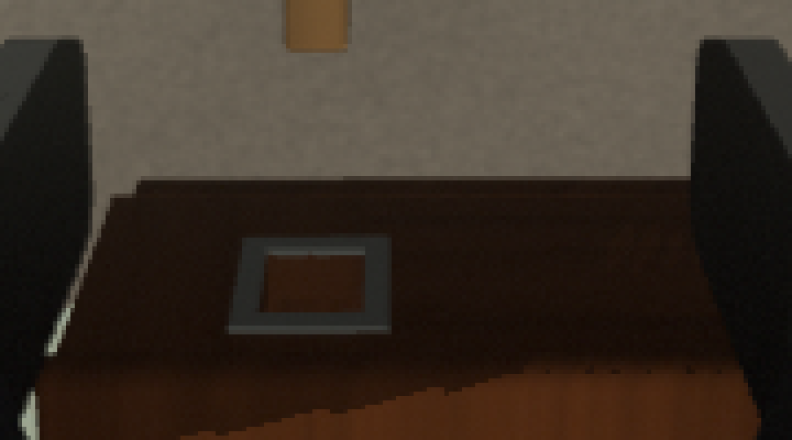

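```bash
python3 - <<'E'
from h import *
import pickle;p=pickle.load(open("w3.pkl","rb"))
f=lambda x,y:(240+(x+.5)/4.4-.5,230+(y+.5)/4.4-.5)
S=ray("w",f(313,282),.055,p);print("slot",S)
for z in(0,.006,.012):
    a=ray("w",f(140,180.5),z,p);b=ray("w",f(690,178.5),z,p);print(a,b,np.arctan2((b-a)[1],(b-a)[0]))
a=ray("w",f(228,327),.055,p);b=ray("w",f(391,327),.055,p);print("frame",np.arctan2((b-a)[1],(b-a)[0]),np.linalg.norm(b-a))
t=ray("w",(312,241.2),.016,p);u=ray("w",(309.5,2),.016,p);d=u-t;print("tip",t,u,np.arctan2(d[1],d[0]))
for y in (-.2928,-.28):
    n=np.array([-np.sin(y),np.cos(y)]);x=np.array([np.cos(y),np.sin(y)]);print("stick offset lateral",x@(t-S)[:2],"along",n@(t-S)[:2])
E
```

```text
slot [ 0.46808786 -0.16768541  0.055     ]
[ 0.42013362 -0.15552193  0.        ] [ 0.56304053 -0.19761288  0.        ] -0.2864346526364205
[ 0.42204629 -0.15287122  0.006     ] [ 0.56264404 -0.19428205  0.006     ] -0.2864346526364206
[ 0.42395897 -0.15022052  0.012     ] [ 0.56224755 -0.19095121  0.012     ] -0.2864346526364205
frame -0.29078546540834677 0.03866090560332705
tip [ 0.48021687 -0.12730999  0.016     ] [0.54905932 0.10219097 0.016     ] 1.279370844545171
stick offset lateral -4.0936981448949945e-05 along 0.04215787105073003
stick offset lateral 0.000498672386388904 along 0.042154941504140224
```

{"op": "arm_command", "data": {
  "rows": [
    [[60,0.13,0.7,-0.3,0],[60,0.13,0.8,-0.5,0],[60,0.12,0.8,-0.5,0],[60,0,0.06,-0.6,0],[60,0,0,-0.6,0],[60,0,0,-0.5,0],[60,0,0,-0.4,0],[60,0,0,-0.25,0],[60,0,0,-0.08,0],[60,0,0,0,0]]
  ]
}}

```text
t: 11.5
eef_pos: [0.5434, 0.0885, 0.0015]
tool_rot: [-0.0, 0.801, 0.598, -0.0]
contact_force: [-0.5, -0.7, 0.6]
gripper_width: 0.705
grasp_force: 0.0
```

```bash
python3 -c "
from h import *
st()"
```

```text
11.5 [0.5434 0.0885 0.0015] yaw -0.2885 z [-2.e-04 -1.e-04 -1.e+00] [-0.5 -0.7  0.6] [-0.6   0.65  0.43  2.03 -0.48  0.57 -0.13] 0.7048432117138448 0.0
```

{"op": "arm_command", "data": {
  "rows": [
    [[10,0.02,0,0,0],[10,0,0,0,0],[10,0,0,0,0],[10,0,0,0,0],[10,0,0,0,0],[10,0,0,0,0],[10,0,0,0,0],[10,0,0,0.18,0],[10,0,0,0.3,0],[10,0,0,0.3,0]]
  ],
  "newtons": 90
}}

```text
t: 12.75
eef_pos: [0.5449, 0.0885, 0.0499]
tool_rot: [0.0, 0.801, 0.598, 0.0]
contact_force: [-0.2, 0.7, -0.7]
gripper_width: 0.155
grasp_force: 88.0
```

```bash
python3 - <<'E'
from h import *
st()
for n in("wrist","scene"):
    im=cams.read_camera(n);cv2.imwrite(f"pics/{n}4.png",im[:,:,::-1])
a=cv2.imread("pics/scene4.png");cv2.imwrite("pics/s4c.png",cv2.resize(a[80:280,200:460],None,fx=3,fy=3,interpolation=3))
E
```

```text
12.75 [0.5449 0.0885 0.0499] yaw -0.2886 z [ 8.e-04  2.e-04 -1.e+00] [-0.2  0.7 -0.7] [-0.65  0.57  0.49  2.01 -0.43  0.66 -0.17] 0.15529644851822572 87.99398303031921
```

View pics/s4c.png

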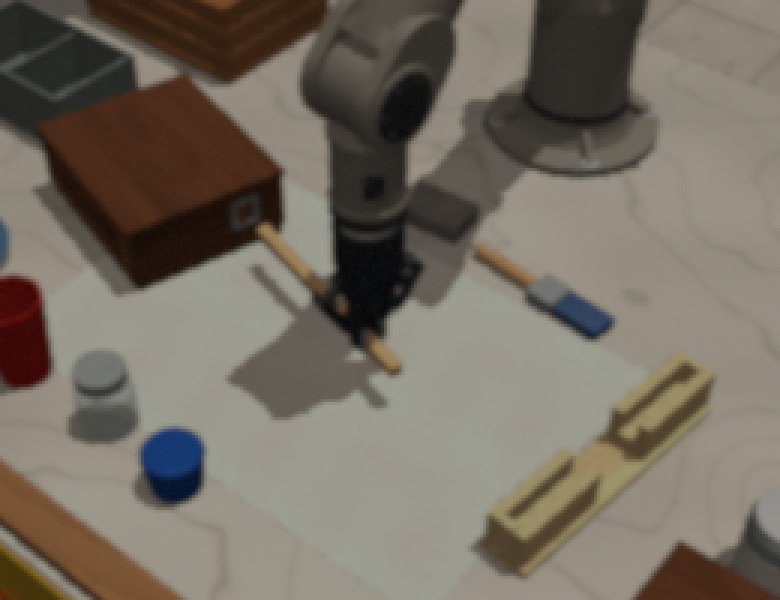

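```bash
python3 - <<'E'
from h import *
d=np.array([.2846,.9587,0]);g=np.array([.5449,.0885,.0564])
print(proj("scene",[g-.225*d,g+.055*d]), "seen (287.3,156.7) (331.7,202)")
print(proj("scene",[.4681,-.1677,.055]))
E
```

```text
[[287.10520853 156.07369657]
 [332.03133502 203.28987905]] seen (287.3,156.7) (331.7,202)
[[281.3144343  150.01269353]]
```

{"op": "arm_command", "data": {
  "rows": [
    [[10,-0.043,-0.144,-0.02,-0.03],[10,-0.043,-0.144,0,0],[10,-0.043,-0.144,0,0],[10,-0.043,-0.144,0,0],[10,-0.043,-0.144,0,0],[10,-0.043,-0.144,0,0],[10,-0.043,-0.144,0,0],[10,-0.043,-0.144,0,0],[10,0,0,0,0],[10,0,0,0,0]]
  ]
}}

```text
t: 14.1
eef_pos: [0.5242, 0.0198, 0.0471]
tool_rot: [-0.0, 0.802, 0.597, 0.0]
contact_force: [0.7, 0.6, -0.6]
gripper_width: 0.158
grasp_force: 88.0
```

```bash
python3 - <<'E'
from h import *
st();o=get_obs()
S=np.array([.4681,-.1677]);y=-.2915;d=get_obs()["eef_pos"][:2]-S
print("lat",d@[np.cos(y),np.sin(y)],"out",d@[-np.sin(y),np.cos(y)])
im=cams.read_camera("scene");cv2.imwrite("pics/s5.png",cv2.resize(im[80:230,200:400,::-1],None,fx=4,fy=4,interpolation=3))
E
```

```text
14.1 [0.5242 0.0198 0.0471] yaw -0.2906 z [ 2.e-04  3.e-04 -1.e+00] [ 0.7  0.6 -0.6] [-0.53  0.54  0.48  2.08 -0.42  0.62 -0.05] 0.15782723382957498 87.99660086631775
lat -0.0001719725975525264 out 0.19567520813166006
```

View pics/s5.png

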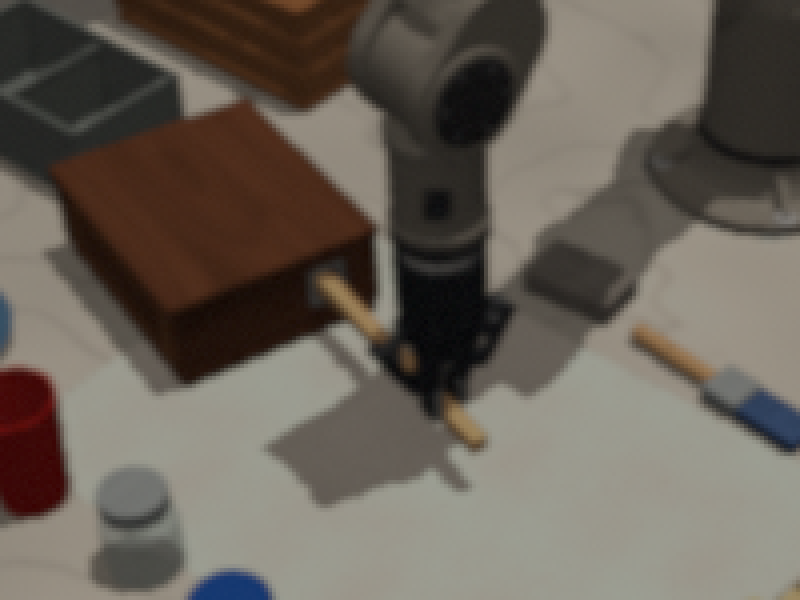

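{"op": "arm_command", "data": {
  "rows": [
    [[10,-0.064,-0.213,0,0],[10,-0.064,-0.213,0,0],[10,-0.064,-0.213,0,0],[10,-0.064,-0.213,0,0],[10,-0.064,-0.213,0,0],[10,-0.064,-0.213,0,0],[10,-0.064,-0.213,0,0],[10,-0.064,-0.213,0,0],[10,-0.064,-0.213,0,0],[10,0,0,0,0]]
  ]
}}

```text
t: 15.4
eef_pos: [0.489, -0.0969, 0.0472]
tool_rot: [0.0, 0.803, 0.596, -0.0]
contact_force: [-0.9, 0.4, -1.1]
gripper_width: 0.162
grasp_force: 88.0
```

{"op": "arm_command", "data": {
  "rows": [
    [[10,-0.012,-0.04,0,0],[10,-0.012,-0.04,0,0],[10,-0.012,-0.04,0,0],[10,-0.012,-0.04,0,0],[10,-0.012,-0.04,0,0],[10,-0.012,-0.04,0,0],[10,-0.012,-0.04,0,0],[10,-0.012,-0.04,0,0],[10,0,0,0,0],[10,0,0,0,0]]
  ]
}}

```text
t: 16.65
eef_pos: [0.4841, -0.1134, 0.0471]
tool_rot: [-0.001, 0.802, 0.598, 0.001]
contact_force: [0.4, 5.2, -0.9]
gripper_width: 0.158
grasp_force: 88.0
```

```bash
cat >>h.py <<'E'
def rel():
    S=np.array([.4681,-.1677]);y=-.2915;d=get_obs()["eef_pos"][:2]-S
    print("lat",d@[np.cos(y),np.sin(y)],"out",d@[-np.sin(y),np.cos(y)])
E
python3 -c "
from h import *
st();rel()"
```

```text
16.65 [ 0.4841 -0.1134  0.0471] yaw -0.2897 z [ 2.0e-04  1.5e-03 -1.0e+00] [ 0.4  5.2 -0.9] [-0.27  0.5   0.47  2.14 -0.41  0.58  0.21] 0.15783742197135833 87.96885251998901
lat -0.000272129961091827 out 0.05657660604239969
```

{"op": "arm_command", "data": {
  "rows": [
    [[10,-0.006,-0.019,0,0],[10,-0.006,-0.019,0,0],[10,-0.006,-0.019,0,0],[10,-0.006,-0.019,0,0],[10,-0.006,-0.019,0,0],[10,-0.006,-0.019,0,0],[10,-0.006,-0.019,0,0],[10,0,0,0,0],[10,0,0,0,0],[10,0,0,0,0]]
  ]
}}

```text
t: 17.9
eef_pos: [0.4818, -0.1207, 0.0471]
tool_rot: [-0.001, 0.802, 0.598, 0.001]
contact_force: [1.9, 6.1, -0.1]
gripper_width: 0.157
grasp_force: 88.0
```

```bash
python3 -c "
from h import *
st();rel()"
```

```text
17.9 [ 0.4818 -0.1207  0.0471] yaw -0.2891 z [ 3.0e-04  2.2e-03 -1.0e+00] [ 1.9  6.1 -0.1] [-0.26  0.5   0.47  2.14 -0.41  0.58  0.23] 0.15704530247713125 87.97654151916504
lat -0.00038672097789003746 out 0.048920506832414536
```

Still below a hard-stop force; continue in small steps.

{"op": "arm_command", "data": {
  "rows": [
    [[10,-0.005,-0.016,0,0],[10,-0.005,-0.016,0,0],[10,-0.005,-0.016,0,0],[10,0,0,0,0],[10,0,0,0,0],[10,0,0,0,0],[10,0,0,0,0],[10,0,0,0,0],[10,0,0,0,0],[10,0,0,0,0]]
  ]
}}

```text
t: 19.15
eef_pos: [0.4817, -0.1208, 0.0471]
tool_rot: [-0.002, 0.801, 0.599, 0.002]
contact_force: [4.6, 14.9, 0.6]
gripper_width: 0.159
grasp_force: 88.0
```

```bash
python3 - <<'E'
from h import *
st();rel()
im=cams.read_camera("scene");cv2.imwrite("pics/s6.png",cv2.resize(im[80:230,200:400,::-1],None,fx=4,fy=4,interpolation=3))
E
```

```text
19.15 [ 0.4817 -0.1208  0.0471] yaw -0.2869 z [ 5.0e-04  5.4e-03 -1.0e+00] [ 4.6 14.9  0.6] [-0.25  0.5   0.47  2.14 -0.42  0.58  0.23] 0.15874881055861126 88.03658723831177
lat -0.0004515526752031203 out 0.048835936690152834
```

View pics/s6.png

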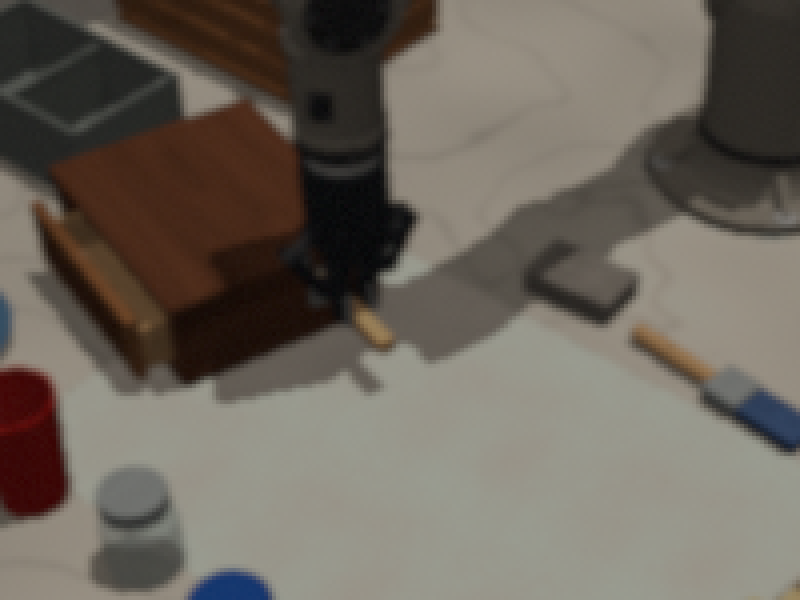

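{"op": "arm_command", "data": {
  "rows": [
    [[10,0.029,0.096,0,0],[10,0.057,0.192,0,0],[10,0.08,0.268,0,0],[10,0.08,0.268,0,0],[10,0.08,0.268,0,0],[10,0.08,0.268,0,0],[10,0.08,0.268,0,0],[10,0.08,0.268,0,0],[10,0.08,0.268,0,0],[10,0.08,0.268,0,0]]
  ]
}}

```text
t: 20.45
eef_pos: [0.5241, 0.0214, 0.0471]
tool_rot: [0.0, 0.802, 0.597, 0.0]
contact_force: [0.4, 0.8, -0.5]
gripper_width: 0.16
grasp_force: 88.0
```

{"op": "arm_command", "data": {
  "rows": [
    [[10,0.08,0.268,0,0],[10,0.08,0.268,0,0],[10,0.08,0.268,0,0],[10,0.08,0.268,0,0],[10,0.08,0.268,0,0],[10,0,0,-0.2,0],[10,0,0,-0.2,0],[10,0,0,-0.2,0],[10,0,0,-0.1,0],[10,0,0,0,0]]
  ]
}}

```text
t: 21.7
eef_pos: [0.5474, 0.1001, 0.0045]
tool_rot: [-0.0, 0.802, 0.597, -0.001]
contact_force: [0.5, 0.5, -0.2]
gripper_width: 0.156
grasp_force: 88.0
```

```bash
python3 -c "
from h import *
st();rel()"
```

```text
21.7 [0.5474 0.1001 0.0045] yaw -0.2916 z [-1.1e-03 -4.0e-04 -1.0e+00] [ 0.5  0.5 -0.2] [-0.62  0.65  0.43  2.01 -0.48  0.58 -0.15] 0.15557479315035544 87.99562454223633
lat -0.000982760799867357 out 0.2793361250035905
```

Lower the last 3 mm, release and retreat upward.

{"op": "arm_command", "data": {
  "rows": [
    [[10,0,0,-0.04,0],[10,0,0,0,0],[10,0,0,0,0],[24,0,0,0,0],[24,0,0,0,0],[40,0,0,0,0],[60,0,0,0,0],[60,0,0,0.2,0],[60,0,0,0.5,0],[60,0,0,0.8,0]]
  ]
}}

```text
t: 22.95
eef_pos: [0.5469, 0.1004, 0.0933]
tool_rot: [-0.0, 0.802, 0.597, -0.001]
contact_force: [0.6, -0.1, 0.4]
gripper_width: 0.705
grasp_force: 0.0
```

{"op": "arm_command", "data": {
  "rows": [
    [[60,0,0,0.8,0],[60,0,-0.6,0.8,0],[60,0,-0.9,0.4,0],[60,0,-0.9,0,0],[60,0,0,0,0],[60,0,0,0,0],[60,0,0,0,0],[60,0,0,0,0],[60,0,0,0,0],[60,0,0,0,0]]
  ]
}}

```text
t: 24.2
eef_pos: [0.5478, -0.043, 0.2126]
tool_rot: [-0.0, 0.802, 0.597, -0.0]
contact_force: [-1.5, -0.5, 0.7]
gripper_width: 0.701
grasp_force: 0.0
```

```bash
python3 - <<'E'
from h import *
import time
st()
p=cams.camera_params("wrist");im=cams.read_camera("wrist");hsv=cv2.cvtColor(im,cv2.COLOR_RGB2HSV)
ref=cv2.imread("pics/w3.png");print("ref stick px",cv2.cvtColor(ref,cv2.COLOR_BGR2HSV)[100,310])
m=cv2.inRange(hsv,(12,110,70),(24,255,255));n,l,s,c=cv2.connectedComponentsWithStats(m)
for i in np.argsort(-s[1:,4])[:4]+1:
    ys,xs=np.where(l==i);r=cv2.minAreaRect(np.c_[xs,ys].astype(np.float32));b=cv2.boxPoints(r)
    print(s[i],[ray("w",q,.016,p)[:2].round(3).tolist() for q in b])
# bystanders and drawer: change in fixed views since start
for n in("scene","top"):
    a=cv2.imread(f"pics/{n}0.png");b=cams.read_camera(n)[:,:,::-1];cv2.imwrite(f"pics/{n}9.png",b)
    d=cv2.absdiff(a,b).max(2)
    for nm,P in dict(pot=(.785,.032,.055),jar=(.765,-.083,.085),cup=(.788,-.22,.11),can=(.504,.556,.1)).items():
        u,v=proj(n,P)[0].astype(int);print(n,nm,d[max(v-10,0):v+12,u-12:u+12].mean().round(1))
E
```

```text
24.2 [ 0.5478 -0.043   0.2126] yaw -0.2903 z [-1.e-04 -1.e-04 -1.e+00] [-1.5 -0.5  0.7] [-0.58  0.34  0.68  1.91 -0.26  0.98 -0.07] 0.7013791504954007 0.0
ref stick px [ 21 128 164]
[ 274    0   24  251 4087] [[0.544, 0.119], [0.559, 0.115], [0.493, -0.117], [0.475, -0.113]]
[  14   41   57  106 2213] [[0.302, 0.154], [0.322, 0.155], [0.312, 0.057], [0.29, 0.056]]
[468 359  16  41 437] [[0.627, -0.361], [0.644, -0.306], [0.656, -0.313], [0.64, -0.367]]
[330 345   7   4   9] [[0.488, -0.242], [0.496, -0.241], [0.495, -0.245], [0.488, -0.245]]
scene pot 1.6
scene jar 4.2
scene cup 2.0
scene can 1.5
top pot 3.9
top jar 3.7
top cup 5.2
top can 4.2
```

```bash
python3 -c "
from h import *
print(job.hand_in())"
```

```text
the job is handed in; nothing more can be done
None
```

The job is handed in, though it returned no verdict: the stick pushed the catch to its hard stop and the drawer is out. The stick now lies on the table about 5 cm from the chest, and the jar, cup, pot and can haven't moved; I checked all but the drawer on the final camera images.

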